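# Dark-cap the satellite camera

## Robot

A 6-joint arm with a two-finger parallel gripper is mounted at the origin on the work surface. World frame = base frame: x ahead of the robot, y to its left, z up, the work surface at z = 0. Lengths are in m, angles in rad, forces in N, time in s.
With the tool pointing down it reaches from about 0.35 to 0.85 m from the base axis. Payload 8.1 kg.
Tool frame: the origin (TCP) lies at the centre of the arm's flange, where the gripper is bolted on; the fingertips stand 186 mm ahead of it and the grasp point (between the pads) lies 167 mm ahead of it (robot.grasp_offset is the distance from the TCP to the grasp point, in m); z points along the fingers, y is the line along which they close (so a half turn about z gives the same grasp; the last joint's range is limited). The gripper opens to 93 mm and grips with 3 to 60 N. Pads are 15 mm wide; open, the fingers measure 128 mm over their backs; the gripper's body (75 mm by 188 mm) begins 65 mm behind the grasp point.
Start: joints at [1.022, 0.13, 1.488, -0, 1.523, -0.085], TCP at [0.268, 0.537, 0.405] pointing down, gripper open.
Joint ranges: [-2.96, 2.96], [-0.89, 2.26], [0.02, 2.5], [-1.34, 4.48], [0, 2.73], [-2.66, 2.66]. Speed limits (rad/s): [2.39, 2.39, 2.79, 3.14, 3.14, 3.14].

## Interface

Orientations are given as a rotation vector (axis times angle).
In Python, from plant import robot gives the robot as it stands.
- The arm moves only by the tool drive_tool, never from a script. Its argument "moves" is one flat list of numbers, 7 for each row, row after row: the finger opening in mm, from 0 to 93, then the shift along the tool's x, y, z in mm, then the turn, a rotation vector about the tool's x, y, z in degrees. A call has 1 to 8 rows; each row shifts and turns the commanded pose from where the row before left it, along the tool's axes as they then stand; what a row does not reach is not made up. A row lasts 1/10 s, in which the tool goes at most 50 mm and 8.59 degrees, less where a joint would pass 70% of its speed; a pose out of reach is approached as far as the arm can. A call is refused whole if a number of a shift passes 50 or a number of a turn 8.59, either way. A call with a gripper value outside its range is refused whole. The fingers move at their own pace and stop on an object; "grip_force" is the grip in N (left out, the last holds). Time passes only in rows, so rows that do not move let the fingers close. It gives the time, the measured TCP pose, the force, the opening and the grip force at its end, in the units of the state.
- robot.read_state(): the state, without advancing time (a new reading comes with each control period).
- robot.read_camera(name): name is "side" or "top" or "wrist"; returns a dict with "color" (384x512x3 uint8, red, green, blue), "depth" (384x512 float32, m along the optical axis (not along the pixel's ray), 0 where there is no reading), "mtx" (3x3 intrinsics, pixels), "dist_coeffs" ([k1, k2, p1, p2, k3] as OpenCV has them; the pictures are not rectified), "R" (3x3) and "t" (3): a world point X has camera coordinates R X + t. Camera axes: x right, y down, z forward; pixel columns grow to the right and rows downward; lengths in m; the calibration is good to about 2 mm. A picture is of the moment at which its call begins.
- robot.close_job(): hands the job in; it is judged then, once.
The state is a dict: "t": time; "q": joint angles; "dq": joint speeds; "joint_torque": joint torques, N m; "tool_pos": TCP position; "orientation": TCP orientation; "force": force on the tool from outside, world axes, zero at the start; "wrist_torque": the same for the moment, N m; "opening": finger opening in m; "gripper_force": force on a finger pad.
Only numpy, scipy, OpenCV 4.12 (cv2) and the standard library are available. Lean on these libraries where they do the work, as an engineer would, in place of code of your own. Each camera call takes 0.05 s, during which the arm holds its last target. There are 200 camera calls.

## Task

We are about to shoot dark frames with the satellite's camera: first pull the bench lamp's fader all the way to off (the red tick), then take the red-handled dark cap from the kit tray, push it into the camera's bayonet mount, pins in the entry slots, until its flange is flush on the rim, and twist it a quarter turn clockwise (from above) against the return spring. The mount pushes the cap out again if it is let go, so finish while still gripping it and holding it pressed fully home and turned. Leave the other caps and everything else on the bench where they are.

Things in the scene. Friction and masses are not known exactly. Their poses are not given: they have to be found in the camera images.
- dimmer_box: White dimmer box of the bench lamp with a black top, 76 x 186 x 40 mm high (x, y, z), fixed. Origin at the centre of its underside. The fader runs along its y axis, which points roughly away from the robot; a red tick marks the off end, which is the end nearest the robot (its -y end).
- fader_top (a point): Centre of the top of the dimmer's fader cap: a grey block with a white centre line, 26 mm across the track, 14 mm along the track and 32 mm high, standing on the box's top, so its top is 72 mm above the bench. Axes as the dimmer box. It slides with about 2 N of friction and stays where it is left.
- fader (a joint): Fader position in m: 0 = off, against the end stop near the robot; up to 0.100 = full, towards the box's +y. At 0.050 it stands over the box's origin.
- satellite: Small satellite lying on four feet, fixed: 340 x 226 mm, its top 120 mm above the bench, with dark solar cells on top. Origin on the bench straight below the centre of its round camera aperture; x points along its long side: it reaches 80 mm to -x, 260 mm to +x and 113 mm to either side in y.
- mount (a point): Centre of the rim of the camera's bayonet mount: dark ring 74 mm across, rim 130 mm above the bench, z up. Bore 52 mm (2 mm to spare around the cap). Two entry slots, 10 mm wide, reach 31.5 mm out along this point's +x and -x (white dots); green dots on +y and -y: where the cap's grip bar points when seated. Lip 8 mm thick, free room beneath; slick metal, friction about 0.15.
- seal_press (a joint): How far the mount's sprung seal ring is pushed down, m: 0 at rest (14 mm below the rim; the cap's two teeth land in its notches, in line with the slots), 0.005 when the pins are clear below the lip (cap origin 19 mm below the rim) and can turn, 0.009 with the flange flush on the rim (origin 23 mm below it), stop at 0.010. It pushes up with 4 N at first, 9.4 N at flush.
- seal_turn (a joint): How far the seal ring is turned clockwise seen from above, rad: 0 at rest, stop at 1.571. It turns clockwise only, driven by the cap's teeth (play about 0.1 rad), against a return spring of 0.08 N m rising to 0.19 N m. If the cap is let go the ring turns it back and pushes it up.
- dark_cap: Dark cap, loose, about 0.13 kg: black body, RED grip bar. Origin on its axis at its lower end (two small teeth); z up; x along bar and pins. Nose 48 mm across, bevelled foot; pins 6 mm thick along +x and -x, 8 mm above the origin, to 29.5 mm from the axis. Flange 70 mm across, 23 to 28 mm above the origin; bar 46 (x) x 12 (y) mm, 28 to 62 mm above the origin. Half a turn makes no difference.
- kit_tray: Black tray, fixed, 196 x 196 x 40 mm high, origin at the centre of its underside. Four round pockets 62 mm across, 30 mm deep, centred 47 mm to either side of its centre in x and y; which holds what changes. Caps hang in them by their flanges, origin 17 mm above the bench: lift them straight up by 25 mm or more.
- transport_cap: Transport cap in the tray, to be left alone: same shape as the dark cap, aluminium body with a BLUE grip bar. Origin and axes as the dark cap.
- diffuser_cap: Diffuser cap in the tray, to be left alone: grey body with a round WHITE knob 36 mm across, 50 mm high in all. Origin as the dark cap.
- canister: Amber jar with a grey lid in the tray, to be left alone: 52 mm across, 68 mm high, standing on a pocket's floor 10 mm above the bench. Origin at the centre of its underside.
- screwdriver: Loose screwdriver with a yellow handle, 190 mm long, lying on the bench, to be left alone. Origin under its middle, x towards the tip.
- wash_bottle: Loose white bottle with a red cap, 60 mm across, 120 mm high, to be left alone. Origin at the centre of its underside.
- screw_jar: Loose small clear jar with a blue lid, 44 mm across, 45 mm high, to be left alone. Origin at the centre of its underside.
There are look-alikes about, which are no part of the job. Leave any brown or yellow look-alike of the dimmer_box alone.

How it is judged:
On the way, in this order (a step that is already met when the one before it is completed fails the run):
1. the dimmer fader is at off (value of joint fader below 0.004 m), for 0.2 s.
2. the dark cap is pushed home in the mount and turned a quarter turn (horizontal distance between dark_cap and mount below 0.004 m and z of dark_cap in the frame of mount below -0.0205 m and angle between the x axis of dark_cap and the y axis of mount, either way round below 0.25 rad and value of joint seal_turn above 1.25 rad), for 0.3 s.
At the end, for the whole second after the job is handed in: Fader within 4 mm of off; dark cap still gripped (over 3 N), at rest, within 5 deg of upright and 4 mm of the mount's axis, flange within 2.5 mm of the rim, bar within 0.25 rad of the green dots, seal ring turned over 1.25 rad; other tray things moved under 20 mm, the rest under 30 mm (all of step 2 and value of joint fader below 0.004 m and angle between dark_cap's own z axis and vertical below 0.09 rad and value of joint seal_press above 0.006 m and contact force between the fingers and dark_cap above 3 N and linear speed of dark_cap below 0.02 m/s and distance of each of transport_cap, diffuser_cap, canister from where it was at the start of the episode below 0.02 m and distance of each of screwdriver, wash_bottle, screw_jar from where it was at the start of the episode below 0.03 m); the arm keeps its last pose, push and grip.
It fails at once if another thing in the kit tray is pulled out or shifted by 20 mm (distance of any of transport_cap, diffuser_cap, canister from where it was at the start of the episode above 0.02 m).
It fails at once if the screwdriver, bottle or small jar is shifted by 30 mm (distance of any of screwdriver, wash_bottle, screw_jar from where it was at the start of the episode above 0.03 m).
It also fails if it takes over 58 s, if anything falls off the work surface, if the arm or the gripper's body presses on something with over 40 N, if the wrist force passes 120 N, or if a joint passes its speed limit or range.

## Working session

There is one attempt and no reset: what is moved stays moved. The work goes in short steps, Python scripts to look and compute and a tool call to move; the robot and the scene stay as the last step left them, time stands still between calls to the robot, and variables do not carry over. Pictures are saved under pics/ and viewed, at most 10 in all, crops included, and the job is handed in when it is done.

Besides the shell and the picture viewer there is one more tool, called as a command line: name --argument value ..., lists and objects as JSON in quotes. drive_tool: Moves the arm, as the interface text tells. Its arguments: {"type":"object","properties":{"moves":{"type":"array","items":{"type":"number"}},"grip_force":{"type":"number"}},"required":["moves"]}

```bash
mkdir -p pics; cat > h.py <<'E'
import numpy as np, cv2
from plant import robot
from scipy.spatial.transform import Rotation as Ro
def cam(n):
    c=robot.read_camera(n); np.savez('pics/%s.npz'%n,**c); return c
def load(n): return np.load('pics/%s.npz'%n)
def ray(c,px):
    p=cv2.undistortPoints(np.array(px,float).reshape(-1,1,2),c['mtx'],c['dist_coeffs'])[:,0]
    d=np.c_[p,np.ones(len(p))]@c['R']; return -c['R'].T@c['t'],d
def onz(c,px,z):
    o,d=ray(c,px); return o+d*((z-o[2])/d[:,2])[:,None]
def dep(c,px):  # points using depth
    o,d=ray(c,px); px=np.round(np.array(px).reshape(-1,2)).astype(int)
    return o+d*c['depth'][px[:,1],px[:,0]][:,None]
def proj(c,X):
    return cv2.projectPoints(np.array(X,float).reshape(-1,1,3),cv2.Rodrigues(c['R'])[0],c['t'],c['mtx'],c['dist_coeffs'])[0][:,0]
E
python3 - <<'E'
from h import *
a=[]
for n in('top','side'):
    c=cam(n); print(n,-c['R'].T@c['t'],c['mtx'][0,0]); cv2.imwrite('pics/%s0.png'%n,c['color'][...,::-1])
    a.append(c['color'])
c=cam('wrist'); cv2.imwrite('pics/wrist0.png',c['color'][...,::-1])
print(robot.read_state(),robot.grasp_offset)
E
```

```text
top [0.33418845 0.00851229 1.24929387] 446.7375516840644
side [ 0.42809608 -0.74644333  0.93764364] 364.0406228226612
{'t': 0.15, 'q': array([ 1.02158769e+00,  1.31008752e-01,  1.48900713e+00, -4.07164732e-05,
        1.52299015e+00, -8.54219075e-02]), 'dq': array([-6.06162145e-04, -3.18948097e-03, -3.74984955e-03, -2.90012672e-05,
       -2.46901055e-03,  4.80774826e-04]), 'joint_torque': array([ 8.07405104e-04, -5.60477650e+01, -4.92334020e+01,  7.67890527e-02,
        3.06883059e-02, -5.66571089e-05]), 'tool_pos': array([0.26831473, 0.5364777 , 0.40392773]), 'orientation': array([-7.21907116e-01, -3.05711008e+00,  2.12894696e-03]), 'force': array([0.31342059, 0.72175924, 0.41377015]), 'wrist_torque': array([0.01490257, 0.05946423, 0.03813371]), 'gripper_force': 0.0, 'opening': 0.09278561030576674} 0.1673
```

View pics/top0.png

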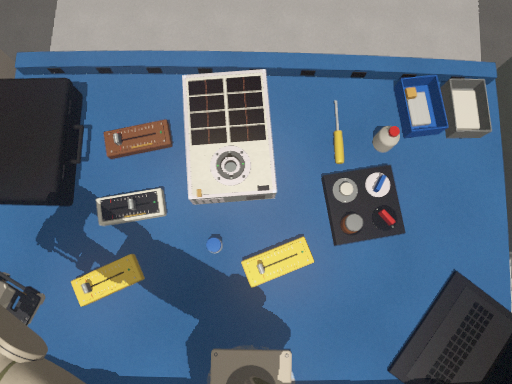

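View pics/side0.png

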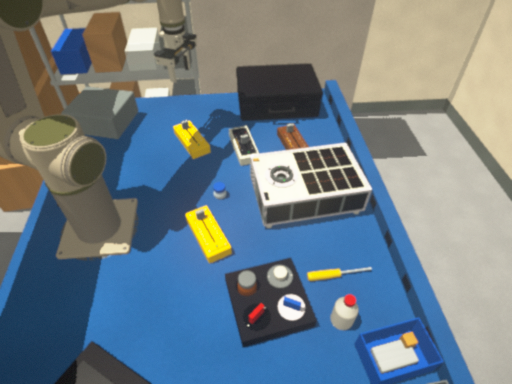

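Top view: the white dimmer is at (130,206). The brown one (137,138) and the yellow ones (107,280) and (277,261) are look-alikes. The mount is at (230,166), and the red-bar cap is in the tray at (387,216), with a blue bar at (378,183). I'll confirm with one enlarged crop composite.

```bash
python3 - <<'E'
from h import *
T=load('top')['color'];S=load('side')['color']
def cr(I,x,y,w=80,h=60): return cv2.resize(I[y-h//2:y+h//2,x-w//2:x+w//2],(400,300),interpolation=cv2.INTER_CUBIC)
im=np.vstack([np.hstack([cr(T,130,206),cr(S,245,145)]),np.hstack([cr(T,230,166),cr(T,365,203,120,90)])])
cv2.imwrite('pics/comp.png',im[...,::-1])
t=load('top')
print(dep(t,[[130,206],[165,203],[97,212],[230,166],[387,216],[365,203],[378,183],[215,245]]).round(3))
E
```

```text
[[ 0.488  0.333  0.068]
 [ 0.508  0.252 -0.001]
 [ 0.477  0.445  0.004]
 [ 0.596  0.066  0.096]
 [ 0.472 -0.355  0.081]
 [ 0.512 -0.307  0.04 ]
 [ 0.563 -0.335  0.073]
 [ 0.39   0.103  0.045]]
```

View pics/comp.png

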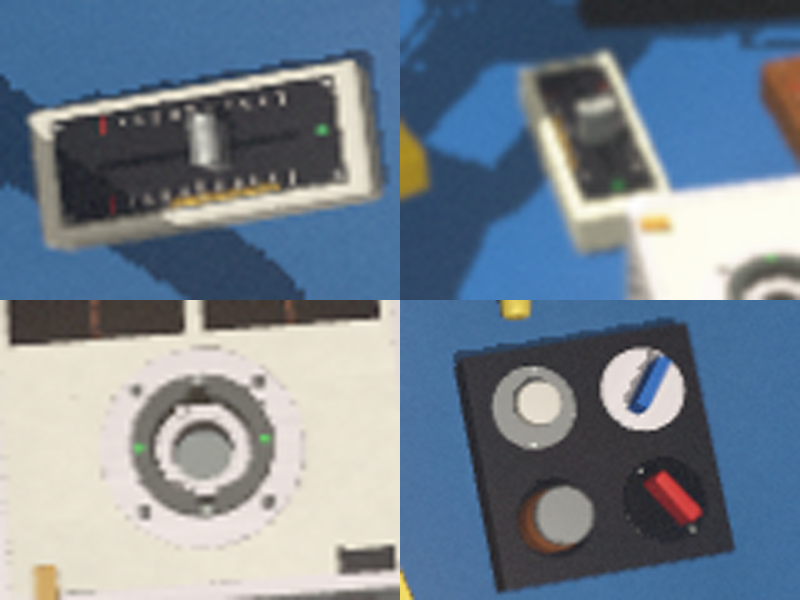

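The crop confirms it. In the white dimmer the red ticks are at crop (102,125) and (112,203), top-image (110,201), and the green dot is at the other end. The red ticks are at the world +y end, so I follow the tick. The dark cap is the black flange with the red bar at (388,216); the blue bar is the transport cap. The mount's green dots are at crop (138,448) and (264,438).

```bash
cat >> h.py <<'E'
def plan(p,ydir=None):
    """p = wanted grasp point; ydir = wanted closing line (world)."""
    s=robot.read_state(); R=Ro.from_rotvec(s['orientation']).as_matrix(); g=s['tool_pos']+R[:,2]*robot.grasp_offset
    print('t',s['t'],'grasp',g.round(4),'tilt',np.round(R[:2,2],4),'y',R[:,1].round(3),'F',s['force'].round(1),'q6',s['q'][5].round(2),'op',s['opening'].round(4))
    print('tool shift mm',((np.array(p)-g)@R*1000).round(1))
    if ydir is not None:
        l=R.T@np.array([*ydir,0]); a=np.degrees(np.arctan2(-l[0],l[1])); a=(a+90)%180-90; print('turn z deg',a.round(2))
E
python3 - <<'E'
from h import *
t=load('top')
f=onz(t,[[130.6,204]],.072)[0]; r=onz(t,[[110.4,201],[112.4,216.5],[154.2,202]],.04)
print(f,r)
m=onz(t,[[190+138/5,136+148/5],[190+264/5,136+138/5]],.13); print(m,m.mean(0))
print(onz(t,[[388.4,216.5]],.079))
d=r[2]-r[:2].mean(0); print(d); 
plan(f+[0,0,.12],[d[1],-d[0]])
# side check, triangulate fader top: side crop centre (597,103)
s=load('side'); a=np.array([[205+197/5,115+103/5]]); print(a,onz(s,a,.072),proj(s,f))
E
```

```text
[0.49287138 0.33067634 0.072     ] [[0.50437049 0.39679034 0.04      ]
 [0.46148459 0.38828347 0.04      ]
 [0.50406612 0.27400844 0.04      ]]
[[0.5889469  0.09569589 0.13      ]
 [0.59543875 0.03113704 0.13      ]] [0.59219282 0.06341647 0.13      ]
[[ 0.47127485 -0.35939483  0.079     ]]
[ 0.02113857 -0.11852847  0.        ]Traceback (most recent call last):
  File "<stdin>", line 8, in <module>
  File "h.py", line 20, in plan
    print('t',s['t'],'grasp',g.round(4),'tilt',np.round(R[:2,2],4),'y',R[:,1].round(3),'F',s['force'].round(1),'q6',s['q'][5].round(2),'op',s['opening'].round(4))
                                                                                                                                            ^^^^^^^^^^^^^^^^^^
AttributeError: 'float' object has no attribute 'round'
```

```bash
sed -i "s/s\['opening'\].round(4)/round(s['opening'],4)/" h.py
python3 - <<'E'
from h import *
plan([.493,.331,.19],[.985,.172])
s=load('side'); a=np.array([[205+197/5,115+103/5]]); print(a,onz(s,a,.072),proj(s,[.493,.331,.072]))
E
```

```text
t 0.15 grasp [0.2682 0.5363 0.2366] tilt [-0.0007 -0.0012] y [ 0.447  0.894 -0.001] F [0.3 0.7 0.4] q6 -0.09 op 0.0928
tool shift mm [-292.9  -83.    46.7]
turn z deg 53.52
[[244.4 135.6]] [[0.49528433 0.33086206 0.072     ]] [[243.79077311 135.61274144]]
```

drive_tool --moves '[93, -36, -10, 0, 0, 0, 0, 93, -36, -10, 0, 0, 0, 0, 93, -36, -10, 0, 0, 0, 0, 93, -36, -10, 0, 0, 0, 0, 93, -36, -10, 0, 0, 0, 0, 93, -36, -10, 0, 0, 0, 0, 93, -36, -10, 0, 0, 0, 0, 93, -36, -10, 0, 0, 0, 0]' --grip_force 15

```text
t: 0.95
tool_pos: [0.4911, 0.335, 0.4044]
orientation: [-0.722, -3.057, 0.0]
force: [0.5, 0.5, 0.3]
opening: 0.0928
gripper_force: 0.0
```

drive_tool --moves '[93, 0, 0, 0, 0, 0, 7.6, 93, 0, 0, 0, 0, 0, 7.6, 93, 0, 0, 0, 0, 0, 7.6, 93, 0, 0, 0, 0, 0, 7.6, 93, 0, 0, 0, 0, 0, 7.6, 93, 0, 0, 0, 0, 0, 7.6, 93, 0, 0, 0, 0, 0, 7.6, 93, 0, 0, 0, 0, 0, 0]'

```text
t: 1.75
tool_pos: [0.4901, 0.3362, 0.4043]
orientation: [-2.017, -2.408, 0.001]
force: [-0.0, -0.2, 0.6]
opening: 0.0931
gripper_force: 0.0
```

```bash
python3 - <<'E'
from h import *
plan([.493,.331,.19],[.985,.172])
c=cam('wrist'); cv2.imwrite('pics/w1.png',c['color'][...,::-1]); print(proj(c,[[.494,.331,.072]]))
E
```

```text
t 1.75 grasp [0.49   0.3361 0.237 ] tilt [-0.0006 -0.0004] y [ 0.985  0.175 -0.001] F [-0.  -0.2  0.6] q6 0.34 op 0.0931
tool shift mm [-5.6  2.1 47. ]
turn z deg 0.19
[[258.7333624  182.40091948]]
```

View pics/w1.png

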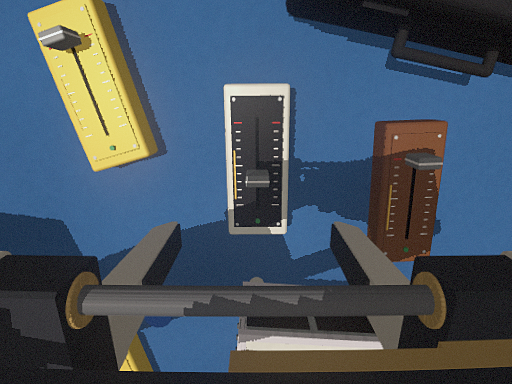

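The wrist view shows the red ticks at (237,123) and (276,123), the far end of the white dimmer. The fader cap is at about (258,176) and the green dot at (257,221). The off end is clear.

```bash
python3 - <<'E'
from h import *
c=load('wrist'); I=c['color'][165:192,240:276].astype(int).sum(2)//3
print(I[:,18],I[:,12]); print(dep(c,[[258,172],[258,175],[258,178],[258,185]]).round(4)); print(onz(c,[[258,172],[258,175]],.072).round(4))
print(onz(c,[[237,123],[276,123],[257,221]],.04).round(4))
E
```

```text
[ 24  33  39  37  46  68  70  67  69  71  66  83  79  82  77  83 151 139
  88  74  82  87  46  25  11  31  28] [ 58  57  56  55  61  74  76  70  64  69  66  80  87  80  81  73 151 142
  85  73  82  83  57  56  55  56  59]
[[0.4919 0.339  0.0569]
 [0.4919 0.3385 0.0693]
 [0.4923 0.3358 0.0722]
 [0.4938 0.3277 0.071 ]]
[[0.4911 0.3424 0.072 ]
 [0.4917 0.3391 0.072 ]]
[[0.4587 0.3877 0.04  ]
 [0.5028 0.3955 0.04  ]
 [0.5027 0.2723 0.04  ]]
```

drive_tool --moves '[60, -5.5, 3, 40, 0, 0, 0, 60, 0, 0, 45, 0, 0, 0, 60, 0, 0, 45, 0, 0, 0, 60, 0, 0, 43, 0, 0, 0, 20, 0, 0, 0, 0, 0, 0, 20, 0, 0, 0, 0, 0, 0, 20, 0, 0, 0, 0, 0, 0, 20, 0, 0, 0, 0, 0, 0]'

```text
t: 2.6
tool_pos: [0.4944, 0.3316, 0.233]
orientation: [2.013, 2.411, 0.002]
force: [0.3, 0.6, 0.3]
opening: 0.0336
gripper_force: 0.0
```

```bash
python3 - <<'E'
from h import *
plan([.4808,.3916,.063],[.985,.172])
E
```

```text
t 2.6 grasp [0.4946 0.3317 0.0657] tilt [0.0012 0.0007] y [0.984 0.179 0.001] F [0.3 0.6 0.3] q6 0.33 op 0.0336
tool shift mm [61.4 -2.9  2.7]
turn z deg 0.38
```

drive_tool --moves '[20, 0, 0, 1, 0, 0, 0, 20, 0, 0, 0, 0, 0, 0, 20, 0, 0, 0, 0, 0, 0, 20, 12, 0, 0, 0, 0, 0, 20, 12, 0, 0, 0, 0, 0, 20, 12, 0, 0, 0, 0, 0, 20, 12, 0, 0, 0, 0, 0, 20, 0, 0, 0, 0, 0, 0]'

```text
t: 3.4
tool_pos: [0.4841, 0.3801, 0.2319]
orientation: [-2.011, -2.411, 0.002]
force: [-10.2, 0.0, 9.6]
opening: 0.0256
gripper_force: 15.0
```

drive_tool --moves '[20, 6, 0, 0, 0, 0, 0, 20, 4, 0, 0, 0, 0, 0, 20, 3, 0, 0, 0, 0, 0, 20, 2, 0, 0, 0, 0, 0, 20, 0, 0, 0, 0, 0, 0]'

```text
t: 3.9
tool_pos: [0.4819, 0.3928, 0.2318]
orientation: [-2.013, -2.411, 0.006]
force: [-10.6, -8.1, 13.6]
opening: 0.0259
gripper_force: 15.0
```

```bash
python3 - <<'E'
from h import *
plan([.4808,.3916,.063],[.985,.172])
E
```

```text
t 3.9 grasp [0.4814 0.3924 0.0645] tilt [-0.003  -0.0028] y [ 0.984  0.179 -0.003] F [-10.6  -8.1  13.6] q6 0.42 op 0.0259
tool shift mm [-0.6 -0.8  1.6]
turn z deg 0.39
```

drive_tool --moves '[20, 3, -1, 0, 0, 0, 0, 20, 3, 0, 0, 0, 0, 0, 20, 0, 0, 0, 0, 0, 0]'

```text
t: 4.2
tool_pos: [0.4811, 0.3964, 0.2313]
orientation: [2.012, 2.408, -0.01]
force: [-4.4, -19.7, 11.7]
opening: 0.0256
gripper_force: 15.0
```

```bash
python3 - <<'E'
from h import *
plan([.4808,.3916,.063],[.985,.172])
E
```

```text
t 4.2 grasp [0.4809 0.3952 0.064 ] tilt [-0.0015 -0.0072] y [ 0.984  0.178 -0.003] F [ -4.4 -19.7  11.7] q6 0.43 op 0.0256
tool shift mm [-3.5 -0.7  1. ]
turn z deg 0.32
```

Force against the stop is about 20 N, so the fader is at off. I release it and go to the tray.

drive_tool --moves '[60, 0, 0, 0, 0, 0, 0, 60, 0, 0, 0, 0, 0, 0, 60, 0, 0, 0, 0, 0, 0, 60, 0, 0, -30, 0, 0, 0, 60, 0, 0, -45, 0, 0, 0, 60, 0, 0, -45, 0, 0, 0, 60, 0, 0, -45, 0, 0, 0, 60, 0, 0, -25, 0, 0, 0]'

```text
t: 5.0
tool_pos: [0.4811, 0.3996, 0.4262]
orientation: [2.013, 2.41, 0.01]
force: [-0.1, 0.8, 0.8]
opening: 0.0601
gripper_force: 0.0
```

```bash
python3 - <<'E'
from h import *
plan([.471,-.359,.25],[.73,-.68])
c=cam('wrist'); p=proj(c,[[.4808,.3916,.072]])[0].astype(int); print(p)
a=c['color'][100:340,130:450]
t=cam('top'); b=cv2.resize(t['color'][176:236,90:170],(320,240),interpolation=cv2.INTER_CUBIC)
cv2.imwrite('pics/w2.png',np.hstack([a,b])[...,::-1])
E
```

```text
t 5.0 grasp [0.4819 0.4003 0.2589] tilt [0.0052 0.0039] y [0.984 0.178 0.006] F [-0.1  0.8  0.8] q6 0.43 op 0.0601
tool shift mm [-745.2 -146.1    5.8]
turn z deg 53.23
[252 180]
```

View pics/w2.png

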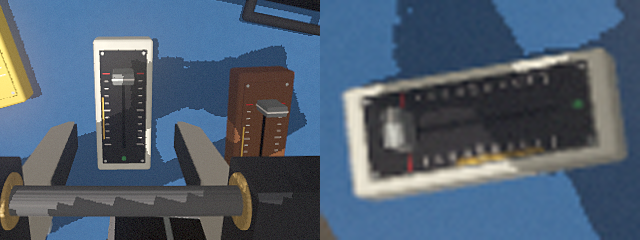

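The fader (122,77 in the crop) is now on the red ticks. Next is the tray.

drive_tool --moves '[93, -48, -9.5, 0, 0, 0, 0, 93, -48, -9.5, 0, 0, 0, 0, 93, -48, -9.5, 0, 0, 0, 0, 93, -48, -9.5, 0, 0, 0, 0, 93, -48, -9.5, 0, 0, 0, 0, 93, -48, -9.5, 0, 0, 0, 0, 93, -48, -9.5, 0, 0, 0, 0, 93, -48, -9.5, 0, 0, 0, 0]'

```text
t: 5.9
tool_pos: [0.4736, 0.0061, 0.4196]
orientation: [-2.013, -2.411, 0.001]
force: [0.8, -0.1, -0.5]
opening: 0.093
gripper_force: 0.0
```

drive_tool --moves '[93, -48, -9.5, 0, 0, 0, 0, 93, -48, -9.5, 0, 0, 0, 0, 93, -48, -9.5, 0, 0, 0, 0, 93, -48, -9.5, 0, 0, 0, 0, 93, -48, -9.5, 0, 0, 0, 0, 93, -48, -9.5, 0, 0, 0, 0, 93, -48, -9.5, 0, 0, 0, 0, 93, 0, 0, 0, 0, 0, 0]'

```text
t: 6.7
tool_pos: [0.4672, -0.3395, 0.4183]
orientation: [-2.019, -2.404, 0.002]
force: [-0.2, 0.8, 0.1]
opening: 0.093
gripper_force: 0.0
```

drive_tool --moves '[93, 0, 0, 0, 0, 0, 7.6, 93, 0, 0, 0, 0, 0, 7.6, 93, 0, 0, 0, 0, 0, 7.6, 93, 0, 0, 0, 0, 0, 7.6, 93, 0, 0, 0, 0, 0, 7.6, 93, 0, 0, 0, 0, 0, 7.6, 93, 0, 0, 0, 0, 0, 7.6, 93, 0, 0, 0, 0, 0, 0]'

```text
t: 7.5
tool_pos: [0.4686, -0.334, 0.4196]
orientation: [-2.88, -1.251, 0.001]
force: [0.1, -0.1, -0.4]
opening: 0.0932
gripper_force: 0.0
```

```bash
python3 - <<'E'
from h import *
c=cam('wrist'); cv2.imwrite('pics/w3.png',c['color'][...,::-1])
plan([.471,-.359,.25],[.73,-.68])
h=cv2.cvtColor(c['color'],cv2.COLOR_RGB2HSV); m=(((h[...,0]<8)|(h[...,0]>172))&(h[...,1]>150)&(h[...,2]>60)).astype(np.uint8)
n,l,st,ce=cv2.connectedComponentsWithStats(m)
for i in range(1,n):
    if st[i,4]>60: print(st[i],ce[i],cv2.minAreaRect(np.argwhere(l==i)[:,::-1].astype(np.float32)), h[l==i][:,2].mean())
E
```

```text
t 7.55 grasp [ 0.4684 -0.3338  0.2525] tilt [-0.0009  0.0011] y [ 0.734 -0.679 -0.001] F [-0.3 -1.  -0.2] q6 0.04 op 0.0926
tool shift mm [-16.7  19.    2.5]
turn z deg 0.2
[447  32  39  33 995] [466.00100503  48.2281407 ] ((465.6300048828125, 47.90999984741211), (31.112699508666992, 38.890872955322266), 81.8698959350586) 221.0743718592965
[266 165  14  43 211] [272.27014218 186.00947867] ((272.0368957519531, 186.09425354003906), (11.67911148071289, 42.732872009277344), 5.194429397583008) 214.59715639810426
```

View pics/w3.png

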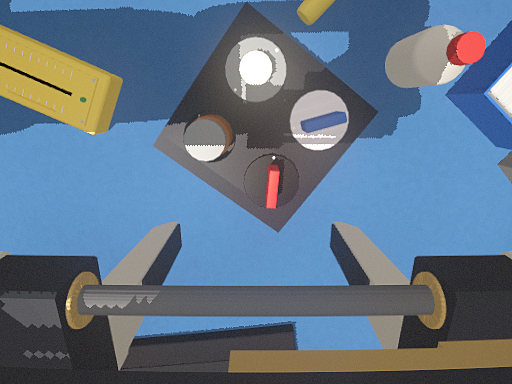

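The red bar is at (272,186), close to vertical in the wrist view, with its flange at about (272,182). I measure its top with depth and shape.

```bash
python3 - <<'E'
from h import *
c=load('wrist')
h=cv2.cvtColor(c['color'],cv2.COLOR_RGB2HSV); m=((h[...,0]<10)|(h[...,0]>168))&(h[...,1]>100)&(h[...,2]>40); m[:155]=0;m[220:]=0;m[:,:250]=0;m[:,295:]=0
px=np.argwhere(m)[:,::-1]; P=dep(c,px); print(len(px),np.percentile(P[:,2],[5,30,50,70,95]).round(4))
k=abs(P[:,2]-np.median(P[P[:,2]>.07][:,2]))<.004
q=px[k].astype(np.float32); r=cv2.minAreaRect(q); b=cv2.boxPoints(r); print(r)
W=onz(c,b,.079); print(W.round(4),W.mean(0)); e=[W[1]-W[0],W[2]-W[1]]; print(np.linalg.norm(e,axis=1),'bar yaw',[np.degrees(np.arctan2(v[1],v[0])) for v in e])
# triangulate with top view
t=load('top');hh=cv2.cvtColor(t['color'],cv2.COLOR_RGB2HSV); mm=((hh[...,0]<10)|(hh[...,0]>168))&(hh[...,1]>120)&(hh[...,2]>80); mm[:,:370]=0;mm[:195]=0;mm[240:]=0;mm[:,405:]=0
b2=np.argwhere(mm)[:,::-1].mean(0); print(b2,onz(t,[b2],.072),dep(t,[b2]))
E
```

```text
514 [0.0509 0.0771 0.078  0.0785 0.0795]
((272.36029052734375, 188.32740783691406), (10.625505447387695, 38.78571319580078), 6.009005546569824)
[[ 0.45   -0.3687  0.079 ]
 [ 0.4842 -0.3381  0.079 ]
 [ 0.492  -0.3471  0.079 ]
 [ 0.458  -0.3781  0.079 ]] [ 0.47105584 -0.35800801  0.079     ]
[0.0459338  0.01189185] bar yaw [np.float64(41.80879505704109), np.float64(-49.159118006714046)]
[386.66666667 217.        ] [[ 0.47067167 -0.35678259  0.072     ]] [[ 0.47030555 -0.35580266  0.07515816]]
```

drive_tool --moves '[50, -16, 19, 20, 0, 0, 5.5, 50, 0, 0, 40, 0, 0, 0, 50, 0, 0, 0, 0, 0, 0, 50, 0, 0, 0, 0, 0, 0]'

```text
t: 7.95
tool_pos: [0.4712, -0.3588, 0.3599]
orientation: [-2.933, -1.117, 0.002]
force: [0.0, -0.4, 1.1]
opening: 0.0654
gripper_force: 0.0
```

```bash
python3 - <<'E'
from h import *
plan([.471,-.358,.067],[.667,-.745])
E
```

```text
t 7.95 grasp [ 0.4708 -0.3584  0.1926] tilt [-0.0023  0.0024] y [ 0.665 -0.747 -0.003] F [ 0.  -0.4  1.1] q6 0.11 op 0.0654
tool shift mm [  0.4   0.2 125.6]
turn z deg -0.15
```

drive_tool --moves '[45, 0, 0, 30, 0, 0, 0, 45, 0, 0, 35, 0, 0, 0, 45, 0, 0, 30, 0, 0, 0, 45, 0, 0, 20, 0, 0, 0, 45, 0, 0, 10, 0, 0, 0, 45, 0, 0, 0, 0, 0, 0]' --grip_force 45

```text
t: 8.55
tool_pos: [0.4717, -0.3592, 0.2361]
orientation: [-2.937, -1.116, 0.0]
force: [-0.1, 0.6, 0.3]
opening: 0.0452
gripper_force: 0.0
```

drive_tool --moves '[5, 0, 0, 0, 0, 0, 0, 5, 0, 0, 0, 0, 0, 0, 5, 0, 0, 0, 0, 0, 0, 5, 0, 0, 0, 0, 0, 0, 5, 0, 0, 0, 0, 0, 0, 5, 0, 0, 0, 0, 0, 0]'

```text
t: 9.15
tool_pos: [0.4716, -0.3596, 0.2363]
orientation: [2.937, 1.114, 0.0]
force: [-1.5, 1.7, 4.5]
opening: 0.0117
gripper_force: 45.0
```

```bash
python3 - <<'E'
from h import *
plan([.471,-.358,.067],[.667,-.745])
E
```

```text
t 9.15 grasp [ 0.4717 -0.3596  0.069 ] tilt [ 0.0005 -0.0005] y [ 0.663 -0.749  0.001] F [-1.5  1.7  4.5] q6 0.11 op 0.0117
tool shift mm [ 0.6 -1.7  2. ]
turn z deg -0.31
```

drive_tool --moves '[5, 0, 0, -20, 0, 0, 0, 5, 0, 0, -30, 0, 0, 0, 5, 0, 0, -40, 0, 0, 0, 5, 0, 0, -40, 0, 0, 0, 5, 0, 0, -40, 0, 0, 0, 5, 0, 0, -40, 0, 0, 0, 5, 0, 0, 0, 0, 0, 0]'

```text
t: 9.85
tool_pos: [0.4722, -0.3601, 0.4532]
orientation: [2.928, 1.11, 0.008]
force: [1.0, -0.1, -0.6]
opening: 0.0117
gripper_force: 45.0
```

drive_tool --moves '[5, 20, -17, 0, 0, 0, 0, 5, 40, -34, 0, 0, 0, 0, 5, 40, -34, 0, 0, 0, 0, 5, 45, -38, 0, 0, 0, 0, 5, 45, -38, 0, 0, 0, 0, 5, 45, -38, 0, 0, 0, 0, 5, 30, -25, 0, 0, 0, 0, 5, 15, -13, 0, 0, 0, 0]'

```text
t: 10.65
tool_pos: [0.5193, -0.0246, 0.4444]
orientation: [-2.935, -1.117, 0.002]
force: [1.0, -0.6, -1.5]
opening: 0.012
gripper_force: 45.0
```

drive_tool --moves '[5, 0, 0, 0, 0, 0, 0, 5, 0, 0, 0, 0, 0, 0]'

```text
t: 10.85
tool_pos: [0.5193, -0.0276, 0.4447]
orientation: [-2.937, -1.115, 0.002]
force: [-0.0, -0.5, -1.0]
opening: 0.0119
gripper_force: 45.0
```

```bash
python3 - <<'E'
from h import *
c=cam('wrist'); cv2.imwrite('pics/w4.png',c['color'][...,::-1])
plan([.592,.063,.25],[-.1,.995]); print(proj(c,[[.592,.063,.13]]))
h=cv2.cvtColor(c['color'],cv2.COLOR_RGB2HSV); m=((h[...,0]>45)&(h[...,0]<75)&(h[...,1]>100)&(h[...,2]>60)).astype(np.uint8)
n,l,st,ce=cv2.connectedComponentsWithStats(m)
for i in range(1,n):
    if st[i,4]>8: print(st[i],ce[i])
E
```

```text
t 10.9 grasp [ 0.5191 -0.0283  0.2776] tilt [-0.0013 -0.0003] y [ 0.663 -0.749 -0.001] F [-0.3 -1.2 -0.8] q6 0.69 op 0.0116
tool shift mm [115.2 -20.   27.5]
turn z deg 35.78
[[235.31915552  62.07014739]]
[54  6  6  6 30] [56.63333333  8.36666667]
[203  39   5   4  16] [204.75   40.375]
[261  82   4   4  11] [262.18181818  83.81818182]
```

View pics/w4.png

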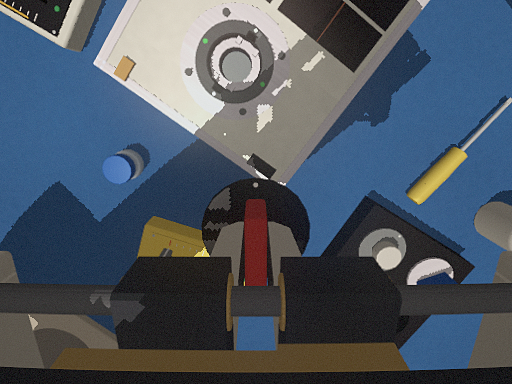

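The mount's green dots are at (204.8,40.4) and (262.2,83.8). The cap hangs upright in the fingers, its flange spanning columns 202–310 with its top edge at row 179.

```bash
python3 - <<'E'
from h import *
c=load('wrist')
G=onz(c,[[204.75,40.4],[262.2,83.8]],.13); m=G.mean(0); d=G[1]-G[0]; print(G.round(4),m.round(4),np.linalg.norm(d),'green yaw',np.degrees(np.arctan2(d[1],d[0])))
# two-view check of rim height
t=load('top'); h=cv2.cvtColor(t['color'],cv2.COLOR_RGB2HSV); k=((h[...,0]>45)&(h[...,0]<80)&(h[...,1]>80)&(h[...,2]>60)).astype(np.uint8); k[:140]=0;k[190:]=0;k[:,:205]=0;k[:,255:]=0
n,l,st,ce=cv2.connectedComponentsWithStats(k); print(st[1:,4],ce[1:])
q=ce[1:][st[1:,4]>=2]
if len(q)==2:
    o1,d1=ray(c,[[204.75,40.4],[262.2,83.8]]); o2,d2=ray(t,q[np.argsort(q[:,0])])
    for a,b in zip(d1,d2):
        s=np.linalg.lstsq(np.c_[a,-b],o2-o1,rcond=None)[0]; print((o1+a*s[0]).round(4),(o2+b*s[1]).round(4))
# cap: dark flange outline
hh=c['color'].astype(int).max(2); 
for y in (195,205,215,225): print(y,[int(v) for v in hh[y,196:216]],[int(v) for v in hh[y,298:318]])
print([int(v) for v in hh[170:190,250]])
s=robot.read_state(); R=Ro.from_rotvec(s['orientation']).as_matrix(); g=s['tool_pos']+R[:,2]*robot.grasp_offset
F=onz(c,[[202.5,225],[310,225],[255,179]],g[2]-.024); print(((F-g)@R*1000).round(1))
E
```

```text
[[0.5876 0.0962 0.13  ]
 [0.5943 0.0313 0.13  ]] [0.5909 0.0638 0.13  ] 0.06524300316840523 green yaw -84.1607157296653
[2 3] [[242.5        163.        ]
 [217.33333333 165.33333333]]
[0.5874 0.0949 0.1355] [0.5883 0.0959 0.1358]
[0.5934 0.031  0.1453] [0.5934 0.0316 0.1453]
195 [87, 81, 82, 83, 80, 84, 82, 76, 74, 79, 79, 84, 80, 82, 79, 81, 76, 81, 50, 19] [144, 142, 135, 137, 139, 136, 137, 136, 137, 136, 135, 140, 136, 137, 137, 144, 144, 142, 139, 143]
205 [77, 81, 80, 79, 73, 80, 78, 74, 81, 75, 85, 82, 19, 62, 83, 78, 74, 76, 72, 79] [40, 43, 38, 42, 30, 72, 154, 142, 138, 137, 134, 138, 137, 140, 138, 137, 138, 141, 143, 141]
215 [80, 81, 76, 72, 80, 78, 84, 72, 34, 27, 23, 27, 18, 21, 28, 28, 15, 24, 26, 20] [38, 32, 35, 39, 42, 35, 36, 38, 34, 74, 157, 142, 139, 137, 140, 142, 140, 139, 139, 140]
225 [72, 76, 76, 80, 80, 48, 27, 28, 20, 20, 78, 76, 71, 68, 64, 76, 66, 70, 66, 71] [28, 26, 31, 33, 30, 37, 42, 30, 28, 32, 28, 62, 128, 149, 141, 139, 140, 143, 141, 140]
[126, 122, 129, 138, 87, 76, 83, 90, 50, 25, 36, 33, 39, 35, 37, 30, 37, 31, 30, 32]
[[  4.8 -34.4  24. ]
 [  4.9  33.4  24. ]
 [ 34.9  -1.3  24. ]]
```

drive_tool --moves '[5, 0, 0, 0, 0, 0, -8, 5, 0, 0, 0, 0, 0, -8, 5, 0, 0, 0, 0, 0, -8, 5, 0, 0, 0, 0, 0, -8, 5, 0, 0, 0, 0, 0, -8, 5, 0, 0, 0, 0, 0, -8, 5, 0, 0, 0, 0, 0, -8, 5, 0, 0, 0, 0, 0, -8]'

```text
t: 11.7
tool_pos: [0.5193, -0.0294, 0.4453]
orientation: [-1.896, -2.504, 0.001]
force: [0.8, 0.3, -1.7]
opening: 0.012
gripper_force: 45.0
```

drive_tool --moves '[5, 0, 0, 0, 0, 0, -8, 5, 0, 0, 0, 0, 0, -8, 5, 0, 0, 0, 0, 0, -8, 5, 0, 0, 0, 0, 0, -8, 5, 0, 0, 0, 0, 0, -8, 5, 0, 0, 0, 0, 0, -8, 5, 0, 0, 0, 0, 0, -8, 5, 0, 0, 0, 0, 0, -8]'

```text
t: 12.5
tool_pos: [0.5193, -0.0293, 0.4453]
orientation: [-0.281, -3.128, 0.0]
force: [0.8, -0.4, -1.3]
opening: 0.0117
gripper_force: 45.0
```

drive_tool --moves '[5, 0, 0, 0, 0, 0, -8, 5, 0, 0, 0, 0, 0, -8, 5, 0, 0, 0, 0, 0, 0]'

```text
t: 12.8
tool_pos: [0.5193, -0.0292, 0.4454]
orientation: [0.152, -3.137, 0.0]
force: [-0.7, -0.1, -1.4]
opening: 0.0116
gripper_force: 45.0
```

```bash
python3 - <<'E'
from h import *
plan([.591,.0637,.23],[np.cos(np.radians(95.8)),np.sin(np.radians(95.8))])
E
```

```text
t 12.8 grasp [ 0.5192 -0.0292  0.2781] tilt [-0.0005 -0.0002] y [-0.096  0.995 -0.   ] F [-0.7 -0.1 -1.4] q6 -1.82 op 0.0116
tool shift mm [-80.4  85.6  48. ]
turn z deg -0.27
```

drive_tool --moves '[5, -20, 21, 0, 0, 0, 0, 5, -25, 27, 0, 0, 0, 0, 5, -25, 27, 0, 0, 0, 0, 5, -10, 11, 20, 0, 0, 0, 5, 0, 0, 30, 0, 0, 0, 5, 0, 0, 23, 0, 0, 0, 5, 0, 0, 10, 0, 0, 0, 5, 0, 0, 0, 0, 0, 0]'

```text
t: 13.6
tool_pos: [0.5902, 0.0648, 0.3607]
orientation: [0.146, -3.135, 0.0]
force: [-0.0, -0.9, -0.5]
opening: 0.0117
gripper_force: 45.0
```

```bash
python3 - <<'E'
from h import *
plan([.591,.0637,.182],[np.cos(np.radians(95.8)),np.sin(np.radians(95.8))])
a=[]
for n in('wrist','top'):
    c=cam(n); I=c['color']
    if n=='top': I=cv2.resize(I[130:205,180:280],(512,384),interpolation=cv2.INTER_CUBIC)
    a.append(I)
cv2.imwrite('pics/w5.png',cv2.resize(np.hstack(a),(800,300))[...,::-1])
E
```

```text
t 13.6 grasp [0.5896 0.0648 0.1934] tilt [-0.0037 -0.0002] y [-0.093  0.996  0.   ] F [-0.  -0.9 -0.5] q6 -1.64 op 0.0117
tool shift mm [-1.3 -1.2 11.4]
turn z deg -0.47
```

View pics/w5.png

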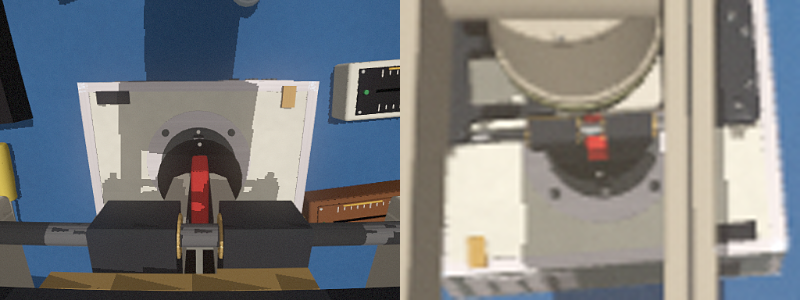

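The cap's pin dot (199,144) lines up with the mount's slot dot (198,132). I make a small trim and go in slowly.

drive_tool --moves '[5, -1.2, -0.7, 3, 0, 0, -0.4, 5, 0, 0, 4, 0, 0, 0, 5, 0, 0, 4, 0, 0, 0, 5, 0, 0, 3, 0, 0, 0, 5, 0, 0, 3, 0, 0, 0, 5, 0, 0, 0, 0, 0, 0]'

```text
t: 14.3
tool_pos: [0.5918, 0.0651, 0.345]
orientation: [0.162, -3.136, -0.0]
force: [0.2, -0.2, -1.5]
opening: 0.0118
gripper_force: 45.0
```

```bash
python3 - <<'E'
from h import *
plan([.591,.0637,.159],[np.cos(np.radians(95.8)),np.sin(np.radians(95.8))]); print(robot.read_state()['wrist_torque'])
E
```

```text
t 14.3 grasp [0.5916 0.0651 0.1777] tilt [-0.0011 -0.    ] y [-0.103  0.995  0.   ] F [ 0.2 -0.2 -1.5] q6 -1.65 op 0.0118
tool shift mm [ 0.7 -1.3 18.7]
turn z deg 0.13
[0.01741349 0.02152508 0.03605894]
```

drive_tool --moves '[5, 0.5, -0.8, 2, 0, 0, 0, 5, 0, 0, 2, 0, 0, 0, 5, 0, 0, 2, 0, 0, 0, 5, 0, 0, 2, 0, 0, 0, 5, 0, 0, 2, 0, 0, 0, 5, 0, 0, 0, 0, 0, 0]'

```text
t: 14.9
tool_pos: [0.5916, 0.0642, 0.3355]
orientation: [0.162, -3.137, -0.0]
force: [0.3, -0.1, -1.5]
opening: 0.0116
gripper_force: 45.0
```

```bash
python3 - <<'E'
from h import *
plan([.591,.0637,.159],[np.cos(np.radians(95.8)),np.sin(np.radians(95.8))]); print(robot.read_state()['wrist_torque'])
E
```

```text
t 14.9 grasp [0.5916 0.0642 0.1682] tilt [-0.0001 -0.    ] y [-0.103  0.995  0.   ] F [ 0.3 -0.1 -1.5] q6 -1.65 op 0.0116
tool shift mm [ 0.6 -0.4  9.2]
turn z deg 0.13
[0.11835733 0.0219402  0.02997883]
```

drive_tool --moves '[5, 0, 0, 2, 0, 0, 0, 5, 0, 0, 2, 0, 0, 0, 5, 0, 0, 2, 0, 0, 0, 5, 0, 0, 2, 0, 0, 0, 5, 0, 0, 1.5, 0, 0, 0, 5, 0, 0, 0, 0, 0, 0, 5, 0, 0, 0, 0, 0, 0]'

```text
t: 15.6
tool_pos: [0.5917, 0.0642, 0.327]
orientation: [-0.162, 3.137, -0.0]
force: [-2.6, 0.1, 7.5]
opening: 0.0119
gripper_force: 45.0
```

```bash
python3 - <<'E'
from h import *
plan([.591,.0637,.159],[np.cos(np.radians(95.8)),np.sin(np.radians(95.8))]); print(robot.read_state()['wrist_torque'])
E
```

```text
t 15.6 grasp [0.5919 0.0642 0.1597] tilt [ 0.0008 -0.    ] y [-0.103  0.995 -0.   ] F [-2.6  0.1  7.5] q6 -1.65 op 0.0119
tool shift mm [ 0.9 -0.4  0.7]
turn z deg 0.13
[0.01739202 0.66880889 0.02631705]
```

drive_tool --moves '[5, 0, 0, 1, 0, 0, 0, 5, 0, 0, 0.5, 0, 0, 0, 5, 0, 0, 0, 0, 0, 0]'

```text
t: 15.9
tool_pos: [0.5917, 0.0642, 0.3263]
orientation: [-0.162, 3.136, -0.0]
force: [-5.8, -0.5, 12.2]
opening: 0.0116
gripper_force: 45.0
```

drive_tool --moves '[5, 0, 0, 0, 0, 0, 7.5, 5, 0, 0, 0, 0, 0, 7.5, 5, 0, 0, 0, 0, 0, 7.5, 5, 0, 0, 0, 0, 0, 7.5, 5, 0, 0, 0, 0, 0, 0]'

```text
t: 16.4
tool_pos: [0.5922, 0.0639, 0.3264]
orientation: [0.662, 3.068, 0.0]
force: [-1.8, -1.4, 10.4]
opening: 0.0119
gripper_force: 45.0
```

```bash
python3 - <<'E'
from h import *
plan([.591,.0637,.159],[np.cos(np.radians(95.8)),np.sin(np.radians(95.8))]); print(robot.read_state()['wrist_torque'])
E
```

```text
t 16.4 grasp [0.5926 0.0638 0.1591] tilt [ 0.0028 -0.0005] y [0.412 0.911 0.001] F [-1.8 -1.4 10.4] q6 -1.12 op 0.0119
tool shift mm [ 1.4 -0.8  0.1]
turn z deg -30.15
[-0.26770321  0.43586549  0.08227209]
```

Turning freely, with return-spring torque showing. I continue to about 90°.

drive_tool --moves '[5, 0, 0, 0, 0, 0, 7.5, 5, 0, 0, 0, 0, 0, 7.5, 5, 0, 0, 0, 0, 0, 7.5, 5, 0, 0, 0, 0, 0, 7.5, 5, 0, 0, 0, 0, 0, 7.5, 5, 0, 0, 0, 0, 0, 7.5, 5, 0, 0, 0, 0, 0, 7.5, 5, 0, 0, 0, 0, 0, 7.5]'

```text
t: 17.2
tool_pos: [0.5919, 0.0634, 0.3264]
orientation: [2.109, 2.326, -0.0]
force: [-5.6, -4.7, 11.3]
opening: 0.0118
gripper_force: 45.0
```

drive_tool --moves '[5, 0, 0, 0.5, 0, 0, 2, 5, 0, 0, 0, 0, 0, 0, 5, 0, 0, 0, 0, 0, 0]'

```text
t: 17.5
tool_pos: [0.5919, 0.0634, 0.3264]
orientation: [2.143, 2.294, -0.0]
force: [-6.0, -5.9, 14.0]
opening: 0.0115
gripper_force: 45.0
```

```bash
python3 - <<'E'
from h import *
plan([.591,.0637,.159],[np.cos(np.radians(5.8)),np.sin(np.radians(5.8))]); print(robot.read_state()['wrist_torque'])
c=cam('wrist'); I=c['color']
p=proj(c,[[.591,.0637,.13]])[0].astype(int); print(p)
cv2.imwrite('pics/w6.png',I[...,::-1])
E
```

```text
t 17.5 grasp [0.5921 0.0631 0.1591] tilt [ 0.0017 -0.0017] y [0.998 0.068 0.002] F [-6.  -5.9 14. ] q6 -0.05 op 0.0115
tool shift mm [ 0.7 -1.1  0. ]
turn z deg -1.89
[-0.86959874  1.39403858  0.16092162]
[254 227]
```

View pics/w6.png

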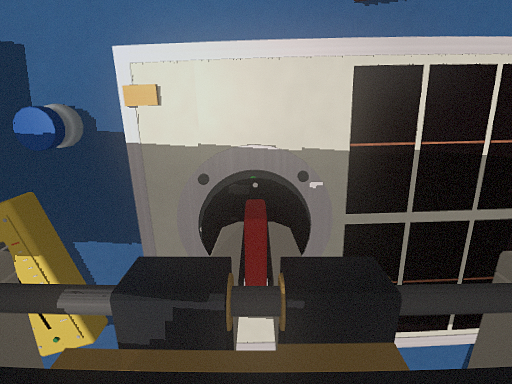

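The cap's dot (255,185) lines up with the green dot (254,178) and the flange is down on the rim. Force rises without further travel, so it is home. I hold it here and hand in.

drive_tool --moves '[5, 0, 0, 0, 0, 0, 0, 5, 0, 0, 0, 0, 0, 0, 5, 0, 0, 0, 0, 0, 0, 5, 0, 0, 0, 0, 0, 0]'

```text
t: 17.95
tool_pos: [0.5919, 0.0634, 0.3263]
orientation: [2.143, 2.294, -0.0]
force: [-7.2, -4.9, 15.2]
opening: 0.0119
gripper_force: 45.0
```

```bash
python3 -c "
from plant import robot
print(robot.close_job())"
```

```text
the job is handed in; nothing more can be done
None
```

I handed the job in at about 18 s, with no verdict returned: the fader is at the red tick (off; the tick is at the end farther from the robot, not the nearer one as the text says), and the dark cap is pressed flush, turned about 90° clockwise and still gripped at 45 N.

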